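# Hang the rinsed sample cup on the hook carousel

## Robot

A 6-joint arm with a two-finger parallel gripper is mounted at the origin on the work surface. World frame = base frame: x ahead of the robot, y to its left, z up, the work surface at z = 0. Lengths are in mm, angles in rad, forces in N, time in s.
With the tool pointing down it reaches from about 350 to 725 mm from the base axis. Payload 4.3 kg.
Tool frame: the origin (TCP) lies on the centre line of the jaws, within the pads' length; the fingertips stand 22 mm ahead of it and the grasp point (between the pads) lies 3 mm ahead of it; z points along the fingers, y is the line along which they close (so a half turn about z gives the same grasp; the last joint's range is limited). The gripper opens to 85 mm and grips with 20 to 120 N. Pads are 22 mm wide; open, the fingers measure 114 mm over their backs; the gripper's body (76 mm by 85 mm) begins 54 mm behind the grasp point. The pads swing forward as they close: fully open they stand 13 mm farther back than shut.
Start: joints at [-1.432, 0.377, 0.081, 1.274, 0, 1.46], TCP at [141.597, -557.328, 253.329] pointing down, gripper open.
Joint ranges: [-2.72, 2.72], [-0.84, 1.66], [-1.02, 1.22], [-1.77, 2.12], [-1.37, 1.28], [-3.14, 3.14]. Speed limits (rad/s): [2.57, 2.57, 3.14, 3.14, 3.14, 3.14].

## Interface

Orientations are given as a unit quaternion [w, x, y, z].
In Python, from station import arm gives the robot as it stands.
- The arm moves only by the tool move_arm, never from a script. Its argument "targets" is a list of rows, each an object with "translation": the shift along the tool's x, y, z in m, a list of three; "roll": the turn about the tool's z in degrees. A call has 1 to 12 rows; each row shifts and turns the commanded pose from where the row before left it, along the tool's axes as they then stand; what a row does not reach is not made up. A row lasts 1/12 s, in which the tool goes at most 41.7 mm and 7.16 degrees, less where a joint would pass 70% of its speed; a pose out of reach is approached as far as the arm can. A call with a gripper value outside its range is refused whole. "claw" is the closure, from 0 (fully open) to 1 (shut), set as the call begins (left out, the last holds). The fingers move at their own pace and stop on an object; "force" is the grip in N (left out, the last holds). Time passes only in rows, so rows that do not move let the fingers close. It gives the time, the measured TCP pose, the force, the opening and the grip force at its end, in the units of the state.
- arm.get_obs(): the state, without advancing time (a new reading comes with each control period).
- arm.get_image(name): name is "scene" or "top"; returns a dict with "frame" (400x640x3 uint8, red, green, blue), "z_map" (400x640 float32, mm along the optical axis (not along the pixel's ray), 0 where there is no reading), "K" (3x3 intrinsics, pixels), "eye" and "orientation" of the camera in the world. Camera axes: x right, y down, z forward; pixel columns grow to the right and rows downward; lengths in mm; the calibration is good to about 2 mm. A picture is of the moment at which its call begins.
- arm.hand_in(): hands the job in; it is judged then, once.
The state is a dict: "clock": time; "joints": joint angles; "joint_velocities": joint speeds; "joint_efforts": joint torques, N m; "position": TCP position; "orientation": TCP orientation; "wrist_force": force on the tool from outside, world axes, zero at the start; "wrist_torque": the same for the moment, N m; "width": finger opening in mm; "gripper_force": force on a finger pad.
Only numpy, scipy, OpenCV 4.12 (cv2) and the standard library are available. Lean on these libraries where they do the work, as an engineer would, in place of code of your own. Each camera call takes 0.05 s, during which the arm holds its last target. There are 200 camera calls.

## Task

Turn the hook carousel (it has a black handle on top) until its one empty hook is over the orange drip tray. Then take the orange-gripped sample cup standing on the bench and hang it by its bail on that hook, so that it hangs freely and still above the tray.

Things in the scene. Friction and masses are not known exactly. Their poses are not given: they have to be found in the camera images.
- orange_cup: Steel cup with orange grip, upright (the BLUE-gripped one is not wanted). Origin: centre of underside, z up. 64 mm wide, rim at 60. Rigid 8 mm wire bail in its y-z plane: 58 clear between legs, top 24 mm flat, underside of top at 114. Orange tab on it, height 118 to 158, 14 thick along y, 28 along x: pinch from above along y. 0.16 kg. May hang either way round.
- carousel (a joint): Angle of the carousel about its upright axis, rad, counter-clockwise from above positive; 0 = empty hook exactly over the middle of the orange drip tray (16 mm high). Starts at 0.8 to 1.8: turn it clockwise. Friction about 0.12 N m, stays where left. Four hooks 90 degrees apart; three carry green-gripped cups fixed to it, up to 208 mm above the bench.
- hook_seat (a point): Top of the empty yellow hook's level 8 mm arm, where the bail rests, 164 mm above the bench. Axes turn with the carousel: x runs along the arm inwards to the carousel axis (105 mm away; hub radius 22), z up. Outer end, 17 to 29 mm outside the seat, curves up 10 mm above it: bring the bail in over it from outside, its plane across the arm (cup x along this x), and lower.
- turn_handle (a point): Grip point of the black upright pin that turns the carousel: on the pin's centre line, 255 mm above the bench. Pin 22 mm diameter, from 215 to 280 mm above the bench, 60 mm from the carousel axis, exactly opposite the empty hook (165 mm from the seat along the seat's +x). It travels on a circle of 60 mm radius about the axis.
Things that resemble listed ones, but are neither listed nor needed, are in the scene too. What is shaped like the orange_cup but red or yellow is not meant.

How it is judged (in metres and radians):
On the way, in this order (a step that is already met when the one before it is completed fails the run):
1. the empty hook has been turned over the drip tray (value of joint carousel between -0.25 and 0.25 rad), for 0.2 s.
2. the orange-gripped cup's bail is on the empty hook, the hook still over the tray (all of step 1 and x of hook_seat in the frame of orange_cup between -0.022 and 0.022 m and y of hook_seat in the frame of orange_cup between -0.02 and 0.02 m and z of hook_seat in the frame of orange_cup between 0.1 and 0.122 m and angle between orange_cup's own z axis and vertical below 0.25 rad), for 0.2 s.
At the end, for the whole second after the job is handed in: Carousel within 0.25 rad of 0 (empty hook over the tray); the orange-gripped cup hangs still on that hook: seat under the bail's top within 22 mm along the cup's x, 20 mm along its y, 100 to 122 mm above its origin; cup upright within 0.25 rad (all of step 2 and linear speed of orange_cup below 0.05 m/s and angular speed of orange_cup below 0.6 rad/s); the robot touches nothing.
It also fails if it takes over 54 s, if anything falls off the work surface, if the arm or the gripper's body presses on something with over 40 N, if the wrist force passes 120 N, or if a joint passes its speed limit or range.

## Working session

There is one attempt and no reset: what is moved stays moved. The work goes in short steps, Python scripts to look and compute and a tool call to move; the robot and the scene stay as the last step left them, time stands still between calls to the robot, and variables do not carry over. Pictures are saved under pics/ and viewed, at most 10 in all, crops included, and the job is handed in when it is done.

Besides the shell and the picture viewer there is one more tool, called after "Request:" in YAML: its name, and indented under it one key for each argument. move_arm: Moves the arm, as the interface text tells. Its arguments: {"type":"object","properties":{"targets":{"type":"array"},"claw":{"type":"number"},"force":{"type":"number"}},"required":["targets"]}

```bash
ls; mkdir -p pics; cat > h.py <<'E'
import numpy as np, cv2
from scipy.spatial.transform import Rotation as R
from station import arm
def grab(n):
    d=arm.get_image(n); q=np.array(d["orientation"])
    z=d["z_map"]; K=np.array(d["K"]); v,u=np.mgrid[:400,:640]
    c=np.stack([(u-K[0,2])/K[0,0]*z,(v-K[1,2])/K[1,1]*z,z],-1)
    Rm=R.from_quat(q[[1,2,3,0]]).as_matrix() if q.size==4 else q
    return d["frame"],c@Rm.T+np.array(d["eye"]),z>0
def save(n,f,s=1): cv2.imwrite("pics/"+n,cv2.resize(f[...,::-1],None,fx=s,fy=s,interpolation=cv2.INTER_CUBIC))
E
python3 - <<'E'
from h import *
for n in("scene","top"):
    f,P,ok=grab(n); save(n+"0.png",f); np.savez("/tmp/"+n,f=f,P=P,ok=ok)
o=arm.get_obs(); print(o)
E
```

```text
pics
{'clock': 0.1, 'joints': array([-1.43226604e+00,  3.78017196e-01,  7.97391689e-02,  1.27440793e+00,
       -9.98183337e-06,  1.46051022e+00]), 'joint_velocities': array([ 1.82237323e-04, -1.79972351e-03,  3.54198049e-03, -3.05406838e-04,
        1.66401781e-03,  4.25790596e-05]), 'joint_efforts': array([ 4.29899956e-04, -4.64694929e+01,  2.70581675e+01,  1.21209960e-02,
       -2.06831237e-04,  1.84000825e-06]), 'position': array([ 141.53042127, -556.72940329,  252.43088088]), 'orientation': array([-9.44649740e-04,  9.92270833e-01,  1.24087474e-01, -1.83327279e-05]), 'wrist_force': array([-0.06517786,  0.80153892,  0.34280837]), 'wrist_torque': array([0.02967404, 0.00334393, 0.01648542]), 'gripper_force': 0.0, 'width': 85.14510064649623}
```

View pics/scene0.png

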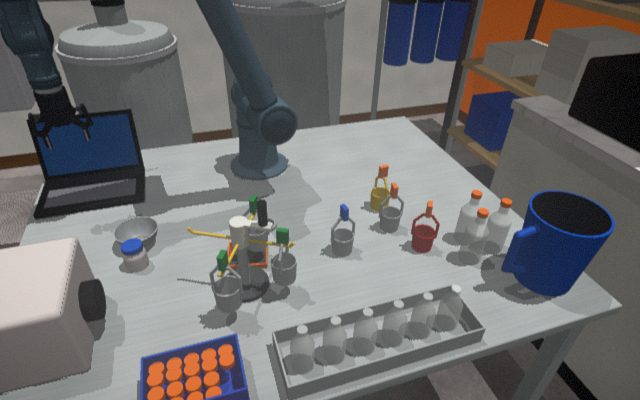

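View pics/top0.png

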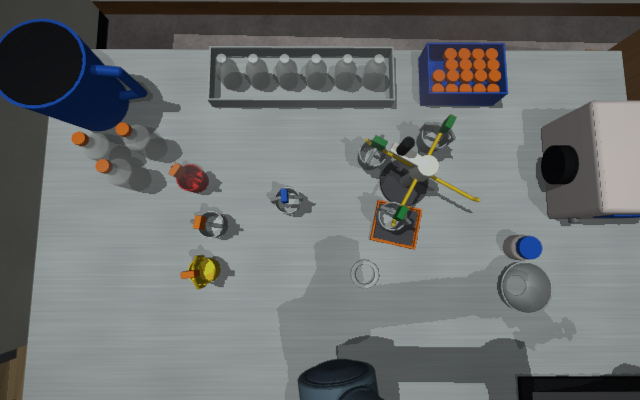

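The views show three cups with orange tabs:
- **Yellow body:** scene (381,190), top (203,270).
- **Red body:** scene (424,235), top (192,178).
- **Steel body:** scene (391,212), top (212,225). This one fits the description.

The blue-tab cup is at top (288,200). In the top view the carousel cap is at (427,165), the black pin at (405,146), the empty hook tip near (478,200) and the tray at (396,225). I'll measure these and confirm the cup with a crop.

```bash
python3 - <<'E'
from h import *
S=np.load("/tmp/scene.npz");T=np.load("/tmp/top.npz")
save("crop.png",np.hstack([S["f"][150:260,340:460],T["f"][170:280,160:280]]),3)
def reg(D,name,box,zr,col=None):
    u0,v0,u1,v1=box; P=D["P"][v0:v1,u0:u1]; h=cv2.cvtColor(D["f"][v0:v1,u0:u1],cv2.COLOR_RGB2HSV).astype(int)
    m=D["ok"][v0:v1,u0:u1]&(P[...,2]>zr[0])&(P[...,2]<zr[1])
    if col is not None: m&=col(h)
    p=P[m]
    if len(p)<4: print(name,len(p));return p
    (c,sz,a)=cv2.minAreaRect(p[:,:2].astype(np.float32))
    print(name,len(p),"mean",p.mean(0).round(1),"min",p.min(0).round(),"max",p.max(0).round(),"rect",np.round(c,1),np.round(sz,1),round(a,1)); return p
org=lambda h:(h[...,0]<18)&(h[...,1]>150)
blk=lambda h:(h[...,2]<60)
yel=lambda h:(h[...,0]>18)&(h[...,0]<32)&(h[...,1]>130)
for n,D,b in(("S",S,(380,178,404,204)),("T",T,(188,210,215,240))):
    reg(D,n+"tab",b,(110,170),org); 
reg(T,"Tcup",(188,205,235,245),(52,70)); reg(S,"Scup",(370,195,410,240),(20,62))
reg(T,"Ttabtop",(188,210,215,240),(153,165),org)
reg(T,"Ttray",(360,190,430,255),(8,24),org)
reg(S,"Stray",(220,225,280,275),(8,24),org)
reg(T,"Tpin",(385,130,425,160),(272,290),blk); reg(T,"Tpin2",(385,130,425,160),(272,290)); reg(S,"Spin",(250,190,275,235),(215,285),blk)
reg(T,"Tcap",(405,145,450,185),(200,400)); 
reg(T,"Thook",(435,165,490,210),(150,185),yel)
reg(S,"Shook",(180,220,235,250),(150,185),yel)
E
```

```text
Stab 22 mean [489.4 305.1 156.4] min [477. 300. 154.] max [500. 311. 160.] rect [488.4 306. ] [10.1 23.4] 83.9
Ttab 146 mean [485.8 304.4 150.9] min [472. 299. 123.] max [500. 315. 162.] rect [486.2 306.9] [14.1 26.9] 81.3
Tcup 116 mean [485.9 301.3  59.3] min [456. 271.  52.] max [517. 335.  65.] rect [486.7 306.5] [62.5 61.8] 33.1
Scup 549 mean [462.2 307.8  41.9] min [349. 271.  20.] max [519. 349.  62.] rect [433.3 310.4] [ 71.8 171.7] 86.0
Ttabtop 93 mean [486.2 306.5 158.1] min [473. 299. 153.] max [500. 315. 162.] rect [486.4 306.9] [14.  26.6] 81.4
Ttray 260 mean [ 479.4 -134.2   15.5] min [ 430. -197.    8.] max [548. -70.  21.] rect [ 488.7 -133.9] [109.8  99.4] 77.7
Stray 72 mean [ 505.  -139.4   15.6] min [ 430. -188.   10.] max [549. -81.  19.] rect [ 489.8 -135.1] [108.8  98.5] 76.3
Tpin 108 mean [ 621.3 -103.6  279.6] min [ 613. -114.  272.] max [631. -94. 284.] rect [ 621.9 -104.2] [19.  18.9] 21.4
Tpin2 118 mean [ 621.9 -104.2  279.6] min [ 613. -114.  272.] max [633. -94. 284.] rect [ 622.7 -104.9] [19.1 20.8] 44.2
Spin 198 mean [ 629.8 -106.9  253.3] min [ 619. -116.  218.] max [635. -98. 282.] rect [ 627.  -105.8] [16.4 15.6] 32.2
Tcap 616 mean [ 598.4 -144.4  218.6] min [ 572. -178.  201.] max [624. -98. 281.] rect [ 605.9 -141.7] [81.6 42. ] 50.8
Thook 163 mean [ 551.9 -230.5  164.4] min [ 527. -273.  158.] max [ 578. -186.  174.] rect [ 553.4 -228.6] [98.7  7. ] 60.6
Shook 86 mean [ 558.6 -227.9  163.3] min [ 532. -272.  157.] max [ 630. -176.  172.] rect [ 570.9 -214.5] [135.7  31.9] 44.3
```

View pics/crop.png

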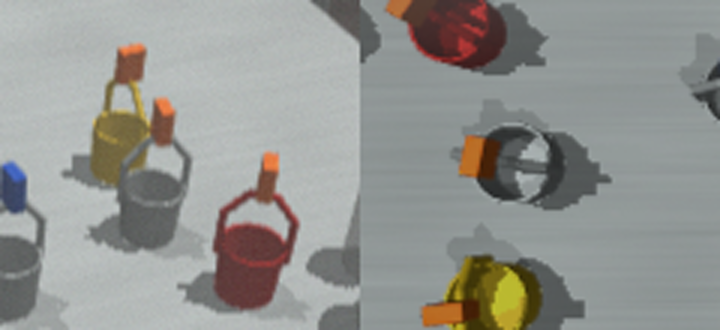

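The enlarged crop shows the steel bucket with the orange tab between the yellow-bodied and red-bodied ones, at crop (155,190) on the left and (515,160) on the right. That's the wanted cup, at (486,307). Its tab top is at z = 158 and the tab measures 14 × 27 with y at 81.4°, all as specified.

Pin (623,-104.5) minus 60 mm along 60.6° puts the carousel axis at (593,-156.5). Axis to tray centre is 105.5 mm, which matches, so the carousel stands at about 1.27 rad and needs about 72.6° clockwise. I'll go above the pin first.

Request:
move_arm:
  targets:
    - {"translation": [0, 0, -0.041], "roll": 0}
    - {"translation": [0, 0, -0.042], "roll": 0}
    - {"translation": [0.034, -0.0188, 0], "roll": 0}
    - {"translation": [0.034, -0.0188, 0], "roll": 0}
    - {"translation": [0.034, -0.0188, 0], "roll": 0}
    - {"translation": [0.034, -0.0188, 0], "roll": 0}
    - {"translation": [0.034, -0.0188, 0], "roll": 0}
    - {"translation": [0.034, -0.0188, 0], "roll": 0}
    - {"translation": [0.034, -0.0188, 0], "roll": 0}
    - {"translation": [0.034, -0.0188, 0], "roll": 0}
    - {"translation": [0.034, -0.0188, 0], "roll": 0}
    - {"translation": [0.034, -0.0188, 0], "roll": 0}

```text
clock: 1.1
position: [425.8, -289.7, 335.7]
orientation: [-0.0, 0.992, 0.124, -0.0]
wrist_force: [0.9, -1.0, 0.2]
width: 85.4
gripper_force: 0.0
```

Request:
move_arm:
  targets:
    - {"translation": [0.034, -0.0188, 0], "roll": -7}
    - {"translation": [0, 0, 0], "roll": -7}
    - {"translation": [0, 0, 0], "roll": -7}
    - {"translation": [0, 0, 0], "roll": -7}
    - {"translation": [0, 0, 0], "roll": -7}
    - {"translation": [0, 0, 0], "roll": -7}
    - {"translation": [0, 0, 0], "roll": -7}
    - {"translation": [0, 0, 0], "roll": -7}
    - {"translation": [0, 0, 0], "roll": -7}
    - {"translation": [0, 0, 0], "roll": -7}
    - {"translation": [0, 0, 0], "roll": -7}
    - {"translation": [0, 0, 0], "roll": -7}

```text
clock: 2.1
position: [452.9, -264.6, 335.5]
orientation: [-0.001, 0.652, 0.758, -0.0]
wrist_force: [-0.1, -0.0, -0.4]
width: 85.5
gripper_force: 0.0
```

Request:
move_arm:
  targets:
    - {"translation": [0, 0, 0], "roll": -7}
    - {"translation": [0, 0, 0], "roll": -7}
    - {"translation": [0, 0, 0], "roll": -7}
    - {"translation": [0, 0, 0], "roll": -7}
    - {"translation": [0, 0, 0], "roll": -7}
    - {"translation": [0, 0, 0], "roll": -7}
    - {"translation": [0, 0, 0], "roll": -7}
    - {"translation": [0, 0, 0], "roll": -7}
    - {"translation": [0, 0, 0], "roll": -7}
    - {"translation": [0, 0, 0], "roll": -7}
    - {"translation": [0, 0, 0], "roll": -7}
    - {"translation": [0, 0, 0], "roll": -7}

```text
clock: 3.1
position: [452.9, -264.6, 335.4]
orientation: [-0.0, -0.023, 1.0, 0.0]
wrist_force: [-0.5, -0.2, -0.4]
width: 85.3
gripper_force: 0.0
```

```bash
cat >> h.py <<'E'
def to(x,y,z,th):
    "shift in tool axes (mm) and roll (deg) from the measured pose to TCP x,y,z with tool x at th deg"
    o=arm.get_obs(); q=o["orientation"]; M=R.from_quat(q[[1,2,3,0]]).as_matrix(); t=np.degrees(np.arctan2(M[1,0],M[0,0]))
    print("pos",o["position"].round(1),"th",t.round(1),"t",round(o["clock"],2),"j",o["joints"].round(2),"w",round(o["width"],1),"F",o["wrist_force"].round(1),"tilt z",M[:,2].round(3))
    print("shift",(M.T@(np.array([x,y,z])-o["position"])).round(1),"roll",round((t-th+180)%360-180,1))
E
python3 -c "
from h import *
to(623,-104.5,335,235)"
```

```text
pos [ 452.9 -264.6  335.4] th -177.4 t 3.1 j [-0.65  0.27  0.14  1.44 -0.   -0.7 ] w 85.3 F [-0.5 -0.2 -0.4] tilt z [-0.001  0.001 -1.   ]
shift [-177.2  152.2    0.4] roll -52.4
```

Request:
move_arm:
  targets:
    - {"translation": [-0.0295, 0.0254, 0], "roll": 0}
    - {"translation": [-0.0295, 0.0254, 0], "roll": 0}
    - {"translation": [-0.0295, 0.0254, 0], "roll": 0}
    - {"translation": [-0.0295, 0.0254, 0], "roll": 0}
    - {"translation": [-0.0295, 0.0254, 0], "roll": 0}
    - {"translation": [-0.0295, 0.0254, 0], "roll": -7}
    - {"translation": [0, 0, 0], "roll": -7}
    - {"translation": [0, 0, 0], "roll": -7}
    - {"translation": [0, 0, 0], "roll": -7}
    - {"translation": [0, 0, 0], "roll": -7}
    - {"translation": [0, 0, 0], "roll": -7}
    - {"translation": [0, 0, 0], "roll": -7}

```text
clock: 4.1
position: [623.8, -105.4, 335.2]
orientation: [-0.001, -0.435, 0.9, 0.0]
wrist_force: [0.1, 0.2, 0.6]
width: 85.7
gripper_force: 0.0
```

```bash
python3 -c "
from h import *
to(623,-104.5,258,235)
f,P,ok=grab('scene'); save('pin.png',f[120:280,170:330],3)"
```

```text
pos [ 623.8 -105.4  335.2] th -128.4 t 4.1 j [-0.27  0.52  0.51  1.56 -0.   -1.17] w 85.7 F [0.1 0.2 0.6] tilt z [-0.001  0.    -1.   ]
shift [-0.2  1.1 77.2] roll -3.4
```

View pics/pin.png

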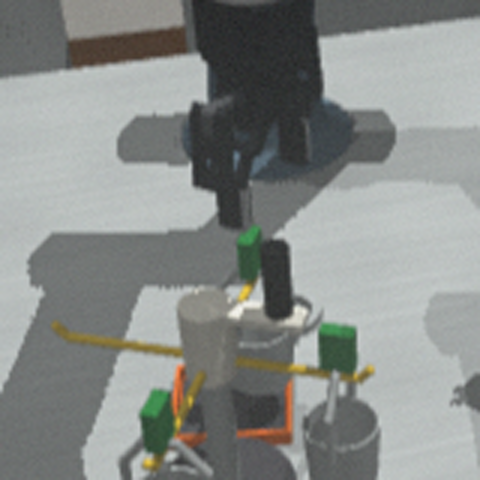

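The picture shows the fingers straddling a point just above the black pin: tips near (247,193) and (267,172), pin top near (262,200). The line of the pin, continued upward, falls between them. I'll go down and grip.

Request:
move_arm:
  targets:
    - {"translation": [0, 0.001, 0.02], "roll": 0}
    - {"translation": [0, 0, 0.02], "roll": 0}
    - {"translation": [0, 0, 0.02], "roll": 0}
    - {"translation": [0, 0, 0.016], "roll": 0}
    - {"translation": [0, 0, 0], "roll": 0}

```text
clock: 4.57
position: [621.0, -104.3, 255.5]
orientation: [-0.003, -0.432, 0.902, 0.002]
wrist_force: [0.7, 0.6, -0.2]
width: 85.6
gripper_force: 0.0
```

Request:
move_arm:
  targets:
    - {"translation": [0, 0, 0], "roll": 0}
    - {"translation": [0, 0, 0], "roll": 0}
    - {"translation": [0, 0, 0], "roll": 0}
    - {"translation": [0, 0, 0], "roll": 0}
    - {"translation": [0, 0, 0], "roll": 0}
    - {"translation": [0, 0, 0], "roll": 0}
    - {"translation": [0, 0, 0], "roll": 0}
    - {"translation": [0, 0, 0], "roll": 0}
  claw: 0.85
  force: 25

```text
clock: 5.23
position: [623.6, -104.5, 261.1]
orientation: [0.001, -0.433, 0.902, -0.0]
wrist_force: [-1.1, 3.0, 6.6]
width: 21.7
gripper_force: 25.9
```

```bash
python3 -c "
from h import *
to(651.7,-169,258,168)"
```

```text
pos [ 623.6 -104.5  261.1] th -128.7 t 5.23 j [-0.27  0.5   0.29  1.36  0.   -1.16] w 21.7 F [-1.1  3.   6.6] tilt z [ 0.002  0.    -1.   ]
shift [ 32.7 -62.3   3.1] roll 63.3
```

The pin is gripped (width 21.7). Next is the arc, 12 steps of 6.05° at 6.3 mm chord.

Request:
move_arm:
  targets:
    - {"translation": [-0.0007, -0.0063, 0], "roll": 6.05}
    - {"translation": [-0.0007, -0.0063, 0], "roll": 6.05}
    - {"translation": [-0.0007, -0.0063, 0], "roll": 6.05}
    - {"translation": [-0.0007, -0.0063, 0], "roll": 6.05}
    - {"translation": [-0.0007, -0.0063, 0], "roll": 6.05}
    - {"translation": [-0.0007, -0.0063, 0], "roll": 6.05}
    - {"translation": [-0.0007, -0.0063, 0], "roll": 6.05}
    - {"translation": [-0.0007, -0.0063, 0], "roll": 6.05}
    - {"translation": [-0.0007, -0.0063, 0], "roll": 6.05}
    - {"translation": [-0.0007, -0.0063, 0], "roll": 6.05}
    - {"translation": [-0.0007, -0.0063, 0], "roll": 6.05}
    - {"translation": [-0.0007, -0.0063, 0], "roll": 6.05}

```text
clock: 6.23
position: [650.9, -169.5, 261.1]
orientation: [-0.001, 0.188, 0.982, -0.0]
wrist_force: [-9.3, 3.6, 8.8]
width: 21.3
gripper_force: 26.3
```

Request:
move_arm:
  targets:
    - {"translation": [0, 0, 0], "roll": 0}
    - {"translation": [0, 0, 0], "roll": 0}
    - {"translation": [0, 0, 0], "roll": 0}

```text
clock: 6.48
position: [650.9, -170.2, 261.1]
orientation: [-0.001, 0.186, 0.983, -0.001]
wrist_force: [-7.5, 0.8, 7.5]
width: 21.7
gripper_force: 26.3
```

```bash
python3 -c "
from h import *
to(651.7,-169,258,168)"
```

```text
pos [ 650.9 -170.2  261.1] th 158.6 t 6.48 j [-0.35  0.6   0.45  1.43 -0.    0.02] w 21.7 F [-7.5  0.8  7.5] tilt z [-0.002 -0.001 -1.   ]
shift [-0.3  1.4  3.1] roll -9.4
```

Request:
move_arm:
  targets:
    - {"translation": [0, 0, 0], "roll": 0}
    - {"translation": [0, 0, 0], "roll": 0}
    - {"translation": [0, 0, 0], "roll": 0}
    - {"translation": [0, 0, 0], "roll": 0}
    - {"translation": [0, 0, 0], "roll": 0}
    - {"translation": [0, 0, 0], "roll": 0}
    - {"translation": [0, 0, -0.02], "roll": 0}
    - {"translation": [0, 0, -0.03], "roll": 0}
    - {"translation": [0, 0, -0.03], "roll": 0}
    - {"translation": [0, 0, 0], "roll": 0}
  claw: 0

```text
clock: 7.32
position: [654.0, -170.2, 346.8]
orientation: [0.005, 0.185, 0.983, -0.001]
wrist_force: [-0.3, 0.0, 1.1]
width: 85.6
gripper_force: 0.0
```

```bash
python3 - <<'E'
from h import *
to(486.3,306.7,337,171.4)
f,P,ok=grab("top"); save("top1.png",f)
h=cv2.cvtColor(f,cv2.COLOR_RGB2HSV).astype(int)
m=ok&(h[...,0]>18)&(h[...,0]<32)&(h[...,1]>130)&(P[...,2]>155)&(P[...,2]<180)
c=np.array([593,-156.5]);d=P[...,:2]-c;r=np.hypot(d[...,0],d[...,1]);a=np.degrees(np.arctan2(d[...,1],d[...,0]))%360
m&=(r<140)&(r>40)&(abs(a-168)<40); p=P[m]; print(len(p))
g=cv2.minAreaRect(p[:,:2].astype(np.float32)); print(g,p.min(0),p.max(0))
vx,vy,x0,y0=cv2.fitLine(p[:,:2].astype(np.float32),cv2.DIST_HUBER,0,.01,.01).ravel(); print(vx,vy,x0,y0,np.degrees(np.arctan2(vy,vx)))
m2=ok&(P[...,2]>205)&(P[...,2]<260)&(r<35)&(h[...,1]<80); print("cap",cv2.minAreaRect(P[m2][:,:2].astype(np.float32)),P[m2].mean(0))
E
```

```text
pos [ 654.  -170.2  346.8] th 158.7 t 7.32 j [-0.35  0.63  0.74  1.67 -0.    0.02] w 85.6 F [-0.3  0.   1.1] tilt z [ 0.01  -0.004 -1.   ]
shift [329.9 383.2   6.4] roll -12.7
171
((509.8522033691406, -135.79872131347656), (8.32499885559082, 90.91065216064453), 75.20410919189453) [ 466.12936543 -151.20378973  159.27841297] [ 553.53734725 -122.56578509  175.19410233]
0.9697199 -0.24421991 509.60153 -135.39093 -14.135736
cap ((599.75, -156.12261962890625), (55.31665802001953, 41.53575897216797), 4.472054958343506) [ 597.1310216  -157.02560201  214.8685393 ]
```

View pics/top1.png

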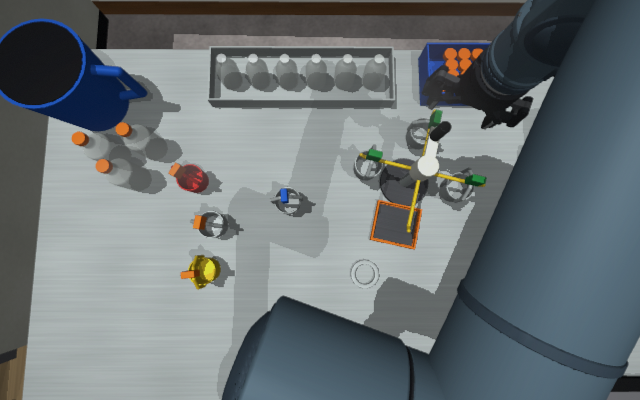

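The empty hook now lies over the tray, tip at (409,230) and tray centre at (396,225). That leaves about 2° of error, with the seat near (492,-131). Next I go above the cup.

Request:
move_arm:
  targets:
    - {"translation": [0.0254, 0.0295, 0], "roll": 0}
    - {"translation": [0.0254, 0.0295, 0], "roll": 0}
    - {"translation": [0.0254, 0.0295, 0], "roll": 0}
    - {"translation": [0.0254, 0.0295, 0], "roll": 0}
    - {"translation": [0.0254, 0.0295, 0], "roll": 0}
    - {"translation": [0.0254, 0.0295, 0], "roll": 0}
    - {"translation": [0.0254, 0.0295, 0], "roll": 0}
    - {"translation": [0.0254, 0.0295, 0], "roll": 0}
    - {"translation": [0.0254, 0.0295, 0], "roll": 0}
    - {"translation": [0.0254, 0.0295, 0], "roll": 0}
    - {"translation": [0.0254, 0.0295, 0], "roll": 0}
    - {"translation": [0.0254, 0.0295, 0], "roll": 0}

```text
clock: 8.37
position: [496.2, 272.4, 338.9]
orientation: [-0.0, 0.185, 0.983, -0.0]
wrist_force: [0.4, -0.7, 0.5]
width: 85.4
gripper_force: 0.0
```

Request:
move_arm:
  targets:
    - {"translation": [0.0254, 0.0295, 0], "roll": -6.4}
    - {"translation": [0, 0, 0], "roll": -6.3}
    - {"translation": [0, 0, 0.04], "roll": 0}
    - {"translation": [0, 0, 0.04], "roll": 0}
    - {"translation": [0, 0, 0], "roll": 0}
    - {"translation": [0, 0, 0], "roll": 0}

```text
clock: 8.87
position: [481.0, 306.1, 256.0]
orientation: [-0.004, 0.075, 0.997, -0.003]
wrist_force: [0.3, -0.2, 0.6]
width: 85.2
gripper_force: 0.0
```

```bash
python3 - <<'E'
from h import *
to(486.3,306.7,145,171.4)
E
```

```text
pos [481.  306.1 256. ] th 171.4 t 8.87 j [ 0.46  0.38  0.09  1.29 -0.    0.61] w 85.2 F [ 0.3 -0.2  0.6] tilt z [-0.009 -0.005 -1.   ]
shift [ -6.1   2.1 110.9] roll -0.0
```

Request:
move_arm:
  targets:
    - {"translation": [-0.004, 0.001, 0.03], "roll": 0}
    - {"translation": [0, 0, 0.03], "roll": 0}
    - {"translation": [0, 0, 0.02], "roll": 0}
    - {"translation": [0, 0, 0.01], "roll": 0}
    - {"translation": [0, 0, 0], "roll": 0}
    - {"translation": [0, 0, 0], "roll": 0}
    - {"translation": [0, 0, 0], "roll": 0}
    - {"translation": [0, 0, 0], "roll": 0}

```text
clock: 9.53
position: [490.4, 308.8, 172.4]
orientation: [0.002, 0.075, 0.997, 0.001]
wrist_force: [0.4, 0.4, 0.7]
width: 85.3
gripper_force: 0.0
```

```bash
python3 - <<'E'
from h import *
to(486.3,306.7,145,171.4)
E
```

```text
pos [490.4 308.8 172.4] th 171.4 t 9.53 j [ 0.45  0.42 -0.07  1.08 -0.    0.6 ] w 85.3 F [0.4 0.4 0.7] tilt z [ 0.004  0.002 -1.   ]
shift [ 3.9 -2.8 27.4] roll -0.0
```

Request:
move_arm:
  targets:
    - {"translation": [0.001, -0.001, 0.013], "roll": 0}
    - {"translation": [0, 0, 0.01], "roll": 0}
    - {"translation": [0, 0, 0.004], "roll": 0}
    - {"translation": [0, 0, 0], "roll": 0}
    - {"translation": [0, 0, 0], "roll": 0}
    - {"translation": [0, 0, 0], "roll": 0}
    - {"translation": [0, 0, 0], "roll": 0}
    - {"translation": [0, 0, 0], "roll": 0}

```text
clock: 10.2
position: [487.9, 307.3, 143.4]
orientation: [0.0, 0.075, 0.997, 0.0]
wrist_force: [0.7, -0.1, -0.6]
width: 85.0
gripper_force: 0.0
```

```bash
python3 - <<'E'
from h import *
to(486.3,306.7,145,171.4)
E
```

```text
pos [487.9 307.3 143.4] th 171.4 t 10.2 j [ 0.45  0.43 -0.13  1.01 -0.    0.6 ] w 85.0 F [ 0.7 -0.1 -0.6] tilt z [ 0.001  0.    -1.   ]
shift [ 1.5 -0.9 -1.6] roll -0.0
```

Request:
move_arm:
  targets:
    - {"translation": [0.0015, -0.001, -0.006], "roll": 0}
    - {"translation": [0, 0, 0], "roll": 0}
    - {"translation": [0, 0, 0], "roll": 0}

```text
clock: 10.45
position: [486.3, 306.6, 149.7]
orientation: [0.001, 0.075, 0.997, 0.0]
wrist_force: [0.6, 0.1, 0.4]
width: 85.5
gripper_force: 0.0
```

Request:
move_arm:
  targets:
    - {"translation": [0, 0, 0], "roll": 0}
    - {"translation": [0, 0, 0], "roll": 0}
    - {"translation": [0, 0, 0], "roll": 0}
    - {"translation": [0, 0, 0], "roll": 0}
    - {"translation": [0, 0, 0], "roll": 0}
    - {"translation": [0, 0, 0], "roll": 0}
    - {"translation": [0, 0, 0], "roll": 0}
    - {"translation": [0, 0, 0], "roll": 0}
    - {"translation": [0, 0, 0], "roll": 0}
  claw: 1
  force: 50

```text
clock: 11.2
position: [485.7, 306.3, 148.7]
orientation: [-0.0, 0.075, 0.997, -0.0]
wrist_force: [-0.0, 0.2, -0.7]
width: 13.3
gripper_force: 52.7
```

```bash
python3 - <<'E'
from h import *
to(486.3,306.7,149,171.4)
E
```

```text
pos [485.7 306.3 148.7] th 171.4 t 11.2 j [ 0.45  0.43 -0.12  1.02 -0.    0.6 ] w 13.3 F [-0.   0.2 -0.7] tilt z [-0. -0. -1.]
shift [-0.5  0.5 -0.3] roll -0.0
```

Request:
move_arm:
  targets:
    - {"translation": [0, 0, -0.015], "roll": 0}
    - {"translation": [0, 0, -0.025], "roll": 0}
    - {"translation": [0, 0, -0.03], "roll": 0}
    - {"translation": [0, 0, -0.03], "roll": 0}
    - {"translation": [0, 0, -0.03], "roll": 0}
    - {"translation": [0, 0, -0.025], "roll": 0}
    - {"translation": [0, 0, -0.015], "roll": 0}
    - {"translation": [0, 0, 0], "roll": 0}
    - {"translation": [0, 0, 0], "roll": 2.8}
    - {"translation": [0, 0, 0], "roll": 2.7}
    - {"translation": [0, 0, 0], "roll": 0}

```text
clock: 12.12
position: [485.5, 306.2, 317.3]
orientation: [-0.001, 0.123, 0.992, -0.001]
wrist_force: [-0.3, 1.1, -2.6]
width: 13.0
gripper_force: 52.7
```

```bash
python3 - <<'E'
from h import *
to(405,-109,319,165.9)
E
```

```text
pos [485.5 306.2 317.3] th 165.8 t 12.12 j [ 0.45  0.37  0.24  1.44 -0.    0.7 ] w 13.0 F [-0.3  1.1 -2.6] tilt z [-0.002 -0.001 -1.   ]
shift [ -23.7 -422.3   -1. ] roll -0.1
```

Request:
move_arm:
  targets:
    - {"translation": [-0.001, -0.016, 0], "roll": 0}
    - {"translation": [-0.002, -0.032, 0], "roll": 0}
    - {"translation": [-0.002, -0.032, 0], "roll": 0}
    - {"translation": [-0.002, -0.034, 0], "roll": 0}
    - {"translation": [-0.002, -0.034, 0], "roll": 0}
    - {"translation": [-0.002, -0.034, 0], "roll": 0}
    - {"translation": [-0.002, -0.034, 0], "roll": 0}
    - {"translation": [-0.002, -0.034, 0], "roll": 0}
    - {"translation": [-0.002, -0.034, 0], "roll": 0}
    - {"translation": [-0.002, -0.034, 0], "roll": 0}
    - {"translation": [-0.002, -0.034, 0], "roll": 0}
    - {"translation": [-0.002, -0.034, 0], "roll": 0}

```text
clock: 13.12
position: [412.7, -74.7, 317.9]
orientation: [-0.001, 0.122, 0.992, 0.0]
wrist_force: [1.6, 0.6, -1.6]
width: 13.0
gripper_force: 52.7
```

Request:
move_arm:
  targets:
    - {"translation": [-0.001, -0.025, 0], "roll": 0}
    - {"translation": [0, -0.011, 0.01], "roll": 0}
    - {"translation": [0, 0, 0.02], "roll": 0}
    - {"translation": [0, 0, 0.025], "roll": 0}
    - {"translation": [0, 0, 0.02], "roll": 0}
    - {"translation": [0, 0, 0.01], "roll": 0}
    - {"translation": [0, 0, 0], "roll": 0}
    - {"translation": [0, 0, 0], "roll": 0}
    - {"translation": [0, 0, 0], "roll": 0}
    - {"translation": [0, 0, 0], "roll": 0}

```text
clock: 13.95
position: [406.7, -108.9, 234.8]
orientation: [0.001, 0.123, 0.992, -0.0]
wrist_force: [-0.9, -0.2, -1.3]
width: 13.5
gripper_force: 52.7
```

```bash
python3 - <<'E'
from h import *
to(405,-109,226,165.9)
f,P,ok=grab("scene"); save("pre.png",f[130:290,170:330],3)
h=cv2.cvtColor(f,cv2.COLOR_RGB2HSV).astype(int)
c=np.array([593,-156.5]);d=P[...,:2]-c;r=np.hypot(d[...,0],d[...,1]);a=np.degrees(np.arctan2(d[...,1],d[...,0]))%360
m=ok&(h[...,0]>18)&(h[...,0]<32)&(h[...,1]>130)&(P[...,2]>155)&(P[...,2]<180)&(r<140)&(r>30)&(abs(a-168)<40); print(m.sum())
if m.sum()>5: p=P[m]; print(cv2.minAreaRect(p[:,:2].astype(np.float32)),p.min(0),p.max(0))
E
```

```text
pos [ 406.7 -108.9  234.8] th 165.9 t 13.95 j [-0.41  0.07 -0.36  1.14 -0.   -0.17] w 13.5 F [-0.9 -0.2 -1.3] tilt z [ 0.002 -0.001 -1.   ]
shift [ 1.6 -0.5  8.8] roll -0.0
38
((489.0392150878906, -130.5970001220703), (6.928366661071777, 44.26716232299805), 73.03089141845703) [ 467.51158321 -138.20825385  159.89435662] [ 510.55910994 -123.51098056  174.76558497]
```

View pics/pre.png

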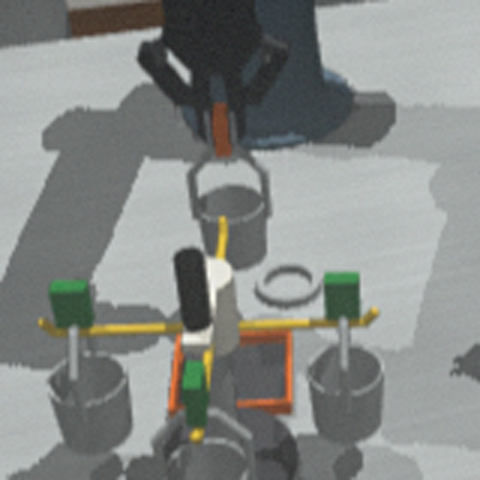

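The cup hangs square to the hook, bail at crop (229,170), just outside the yellow hook tip at (222,222). I'll lower 8 mm and slide in 88 mm.

Request:
move_arm:
  targets:
    - {"translation": [0, 0, 0.008], "roll": 0}
    - {"translation": [-0.006, 0, 0], "roll": 0}
    - {"translation": [-0.01, -0.001, 0], "roll": 0}
    - {"translation": [-0.012, 0, 0], "roll": 0}
    - {"translation": [-0.012, 0, 0], "roll": 0}
    - {"translation": [-0.012, 0, 0], "roll": 0}
    - {"translation": [-0.012, 0, 0], "roll": 0}
    - {"translation": [-0.012, 0, 0], "roll": 0}
    - {"translation": [-0.008, 0, 0], "roll": 0}
    - {"translation": [-0.004, 0, 0], "roll": 0}
    - {"translation": [0, 0, 0], "roll": 0}
    - {"translation": [0, 0, 0], "roll": 0}

```text
clock: 15.0
position: [491.0, -131.1, 225.8]
orientation: [-0.0, 0.123, 0.992, 0.0]
wrist_force: [-0.2, 0.6, -1.5]
width: 13.3
gripper_force: 52.8
```

Request:
move_arm:
  targets:
    - {"translation": [0, 0, 0], "roll": 0}
    - {"translation": [0, 0, 0], "roll": 0}
    - {"translation": [0, 0, 0], "roll": 0}

```text
clock: 15.25
position: [490.7, -131.0, 226.1]
orientation: [-0.0, 0.123, 0.992, -0.0]
wrist_force: [0.7, 0.3, -1.2]
width: 13.3
gripper_force: 52.7
```

```bash
python3 - <<'E'
from h import *
to(492,-131.2,199,165.9)
f,P,ok=grab("scene"); save("in.png",f[130:290,170:330],3)
E
```

```text
pos [ 490.7 -131.   226.1] th 165.8 t 15.25 j [-0.39  0.25 -0.17  1.15 -0.   -0.14] w 13.3 F [ 0.7  0.3 -1.2] tilt z [-0. -0. -1.]
shift [-1.3  0.1 27.1] roll -0.1
```

View pics/in.png

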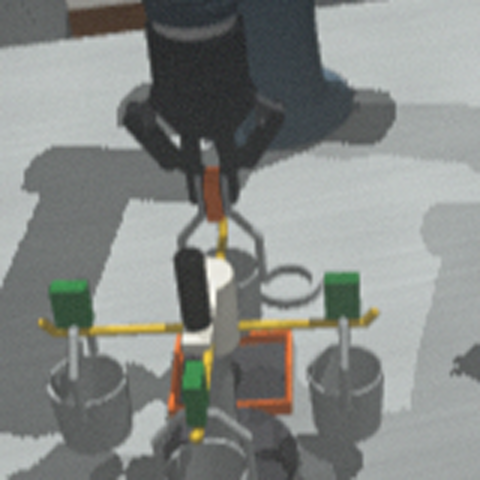

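The hook arm passes through the bail, tip at crop (222,225) just under the bail top. Lowering until the bail seats.

Request:
move_arm:
  targets:
    - {"translation": [0, 0, 0.006], "roll": 0}
    - {"translation": [0, 0, 0.007], "roll": 0}
    - {"translation": [0, 0, 0.005], "roll": 0}
    - {"translation": [0, 0, 0.003], "roll": 0}
    - {"translation": [0, 0, 0.002], "roll": 0}
    - {"translation": [0, 0, 0], "roll": 0}
    - {"translation": [0, 0, 0], "roll": 0}
    - {"translation": [0, 0, 0], "roll": 0}

```text
clock: 15.97
position: [491.3, -131.2, 203.2]
orientation: [0.0, 0.123, 0.992, -0.0]
wrist_force: [-0.1, 0.0, -1.2]
width: 13.0
gripper_force: 52.8
```

Request:
move_arm:
  targets:
    - {"translation": [0, 0, 0.002], "roll": 0}
    - {"translation": [0, 0, 0.001], "roll": 0}
    - {"translation": [0, 0, 0], "roll": 0}
    - {"translation": [0, 0, 0], "roll": 0}
    - {"translation": [0, 0, 0], "roll": 0}

```text
clock: 16.38
position: [491.2, -131.1, 200.0]
orientation: [0.0, 0.123, 0.992, -0.0]
wrist_force: [-0.3, 0.2, -2.2]
width: 13.4
gripper_force: 52.8
```

Request:
move_arm:
  targets:
    - {"translation": [0, 0, 0.001], "roll": 0}
    - {"translation": [0, 0, 0.001], "roll": 0}
    - {"translation": [0, 0, 0], "roll": 0}
    - {"translation": [0, 0, 0], "roll": 0}
    - {"translation": [0, 0, 0], "roll": 0}

```text
clock: 16.8
position: [491.3, -131.2, 198.1]
orientation: [0.0, 0.123, 0.992, -0.0]
wrist_force: [0.2, -0.3, 0.0]
width: 13.0
gripper_force: 53.1
```

Request:
move_arm:
  targets:
    - {"translation": [0, 0, 0.001], "roll": 0}
    - {"translation": [0, 0, 0], "roll": 0}
    - {"translation": [0, 0, 0], "roll": 0}
    - {"translation": [0, 0, 0], "roll": 0}

```text
clock: 17.13
position: [491.3, -131.2, 197.8]
orientation: [0.001, 0.123, 0.992, -0.0]
wrist_force: [-1.9, 0.1, 5.6]
width: 13.1
gripper_force: 53.9
```

The cup is seated, with the force reversed to +5.6 N. Easing off slightly, then releasing and rising.

Request:
move_arm:
  targets:
    - {"translation": [0, 0, -0.0007], "roll": 0}
    - {"translation": [0, 0, 0], "roll": 0}
    - {"translation": [0, 0, 0], "roll": 0}
  force: 20

```text
clock: 17.38
position: [491.3, -131.2, 197.9]
orientation: [0.0, 0.123, 0.992, -0.0]
wrist_force: [-0.7, 0.4, 3.4]
width: 13.4
gripper_force: 53.3
```

Request:
move_arm:
  targets:
    - {"translation": [0, 0, 0], "roll": 0}
    - {"translation": [0, 0, 0], "roll": 0}
    - {"translation": [0, 0, 0], "roll": 0}
    - {"translation": [0, 0, 0], "roll": 0}
    - {"translation": [0, 0, 0], "roll": 0}
    - {"translation": [0, 0, 0], "roll": 0}
  claw: 0.3

```text
clock: 17.88
position: [491.1, -131.1, 197.5]
orientation: [-0.0, 0.123, 0.992, -0.0]
wrist_force: [-0.4, -0.4, 0.7]
width: 59.8
gripper_force: 0.0
```

Request:
move_arm:
  targets:
    - {"translation": [0, 0, -0.01], "roll": 0}
    - {"translation": [0, 0, -0.02], "roll": 0}
    - {"translation": [0, 0, -0.03], "roll": 0}
    - {"translation": [0, 0, -0.03], "roll": 0}
    - {"translation": [0, 0, -0.03], "roll": 0}
    - {"translation": [0, 0, -0.02], "roll": 0}
    - {"translation": [0, 0, 0], "roll": 0}
    - {"translation": [0, 0, 0], "roll": 0}
    - {"translation": [0, 0, 0], "roll": 0}
    - {"translation": [0, 0, 0], "roll": 0}
    - {"translation": [0, 0, 0], "roll": 0}
    - {"translation": [0, 0, 0], "roll": 0}

```text
clock: 18.88
position: [490.5, -130.9, 336.5]
orientation: [-0.001, 0.123, 0.992, 0.0]
wrist_force: [0.1, 0.1, -0.0]
width: 59.9
gripper_force: 0.0
```

```bash
python3 - <<'E'
from h import *
to(492,-131,330,165.9)
import time
for i in range(2):
    f,P,ok=grab("scene"); h=cv2.cvtColor(f,cv2.COLOR_RGB2HSV).astype(int)
    m=ok&(h[...,0]<18)&(h[...,1]>130)&(P[...,2]>165)&(P[...,2]<215)&(np.hypot(P[...,0]-491,P[...,1]+131)<50)
    p=P[m]; print(len(p),p.mean(0).round(1),p.min(0).round(),p.max(0).round())
save("end.png",f[130:290,170:330],3)
E
```

```text
pos [ 490.5 -130.9  336.5] th 165.9 t 18.88 j [-0.39  0.23  0.09  1.43 -0.   -0.14] w 59.9 F [ 0.1  0.1 -0. ] tilt z [-0.002  0.001 -1.   ]
shift [-1.5  0.2  6.5] roll -0.0
81 [ 499.8 -135.8  194.5] [ 480. -143.  168.] [ 507. -127.  209.]
80 [ 500.  -135.7  194.2] [ 481. -143.  170.] [ 507. -128.  210.]
```

View pics/end.png

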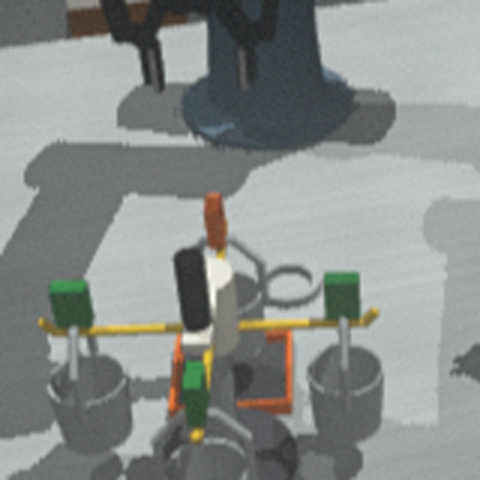

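The cup hangs on the hook over the tray: tab at crop (215,220), top at z ≈ 209 against 208 expected, unchanged between two frames. The gripper is well clear. I'll let it settle one second, then hand in.

Request:
move_arm:
  targets:
    - {"translation": [0, 0, 0], "roll": 0}
    - {"translation": [0, 0, 0], "roll": 0}
    - {"translation": [0, 0, 0], "roll": 0}
    - {"translation": [0, 0, 0], "roll": 0}
    - {"translation": [0, 0, 0], "roll": 0}
    - {"translation": [0, 0, 0], "roll": 0}
    - {"translation": [0, 0, 0], "roll": 0}
    - {"translation": [0, 0, 0], "roll": 0}
    - {"translation": [0, 0, 0], "roll": 0}
    - {"translation": [0, 0, 0], "roll": 0}
    - {"translation": [0, 0, 0], "roll": 0}
    - {"translation": [0, 0, 0], "roll": 0}

```text
clock: 19.98
position: [491.1, -131.1, 337.7]
orientation: [0.0, 0.123, 0.992, -0.0]
wrist_force: [-0.2, 0.1, -0.3]
width: 59.8
gripper_force: 0.0
```

```bash
python3 -c "
from station import arm
print(arm.hand_in())"
```

```text
the job is handed in; nothing more can be done
None
```

The carousel's empty hook is over the orange drip tray (about 2° off centre by camera), the orange-gripped cup hangs still on it with the gripper clear, and I handed the job in at about 20 s; no verdict was returned.

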